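# Set the focus dial: down to the stop, four clicks back

### The arm

A 6-joint arm with a two-finger parallel gripper is mounted at the origin on the work surface. World frame = base frame: x ahead of the robot, y to its left, z up, the work surface at z = 0. Lengths are in m, angles in rad, forces in N, time in s.
With the tool pointing down it reaches from about 0.4 to 0.925 m from the base axis. Payload 12.5 kg.
Tool frame: the origin (TCP) lies at the very end of the fingers, on their centre line; the grasp point (between the pads) lies 19 mm behind it; z points along the fingers, y is the direction in which the jaws open and shut (so a half turn about z gives the same grasp; the last joint's range is limited). The gripper opens to 95 mm and grips with 3 to 60 N. Pads are 20 mm wide; open, the fingers measure 119 mm over their backs; the gripper's body (75 mm by 180 mm) begins 59 mm behind the grasp point.
Start: joints at [1.111, 0.491, 1.559, -0, 1.092, -0.106], TCP at [0.217, 0.586, 0.215] pointing down, gripper open.
Joint ranges: [-3.1, 3.1], [-0.84, 2.19], [0.05, 2.79], [-1.13, 4.28], [0.06, 2.93], [-2.69, 2.69]. Speed limits (rad/s): [2.22, 2.22, 2.79, 3.14, 3.14, 3.14].

### API

Orientations are given as a rotation vector (axis times angle).
In Python, from station import robot, snapshot, camera_info gives the robot as it stands.
- The arm moves only by the tool arm_command, never from a script. Its argument "targets" is a list of rows, each a list of 6 numbers: the shift along the tool's x, y, z in cm, then the turn, a rotation vector about the tool's x, y, z in degrees. In form: [[x, y, z, ax, ay, az], ...]. A call has exactly 5 rows; each row shifts and turns the commanded pose from where the row before left it, along the tool's axes as they then stand; what a row does not reach is not made up. A row lasts 1/10 s, in which the tool goes at most 50 mm and 8.59 degrees, less where a joint would pass 70% of its speed; a pose out of reach is approached as far as the arm can. A call with a gripper value outside its range is refused whole. "hand" is the opening in per cent of the stroke, from 0 (shut) to 100 (fully open), set as the call begins (left out, the last holds). The fingers move at their own pace and stop on an object; "newtons" is the grip in N (left out, the last holds). Time passes only in rows, so rows that do not move let the fingers close, or fill a call up. It gives the time, the measured TCP pose, the force and the opening at its end, in the units of the state.
- robot.sense(): the state, without advancing time (a new reading comes with each control period).
- snapshot(name): name is "side" or "top" or "wrist"; returns the picture (384x512x3 uint8, red, green, blue); there is no depth.
- camera_info(name): a dict with "fx", "fy", "cx", "cy" (pixels), "rvec" (rotation vector, rad) and "tvec" (3), from world to camera coordinates, as OpenCV has them; the wrist camera has in their place "tool_from_camera" (4x4, takes a point from camera to tool coordinates, whose origin is the TCP and whose axes are the flange's). Camera axes: x right, y down, z forward; pixel columns grow to the right and rows downward; lengths in m; the calibration is good to about 2 mm. A picture is of the moment at which its call begins: read the wrist's pose just before it. camera_info takes no time and is no camera call.
- robot.finish_job(): hands the job in, once; it reports no verdict.
The state is a dict: "time": time; "joint_positions": joint angles; "qd": joint speeds; "tau": joint torques, N m; "tool_pos": TCP position; "tool_rot": TCP orientation; "contact_force": force on the tool from outside, world axes, zero at the start; "torque": the same for the moment, N m; "opening": opening from 0.0 (shut) to 1.0 (fully open).
Only numpy, scipy, OpenCV 4.12 (cv2) and the standard library are available. Lean on these libraries where they do the work, as an engineer would, in place of code of your own. Each camera call takes 0.05 s, during which the arm holds its last target. There are 200 camera calls.

### The job

Set the low digital microscope's focus to its starting point: turn the dial on top clockwise until it comes up against its stop, without forcing it, then turn it back (counterclockwise) exactly four clicks and let go. The microscope only stands on smooth glides, so do not push or twist it out of its place, and leave the other things on the table where they are.

Things in the scene. Friction and masses are not known exactly. Their poses are not given: they have to be found in the camera images.
- microscope: Low white digital microscope, 1.4 to 1.9 kg, loose on smooth glides. Base 230 x 160 x 28 mm, arm top 118 mm above the table, pillar at the far end. Origin: under the base, on the dial's vertical axis; x to the pillar, z up; base spans x -105 to 125, y -80 to 80 mm. It turns on the table if the dial is twisted at the stop with over about 0.7 N m; about 5 N sideways slides or tips it.
- dial_grip (a point): Black focus dial on the microscope's arm: upright bar grip 46 mm long, 14 mm thick, 32 mm high, with a pale line along its top, on a grey 52 mm flange. The point lies on the turning axis, 157 mm above the table, 9 mm below the bar's top, 23 mm above the flange; x runs along the bar, y across it (the way to pinch it), z up. It turns with the dial.
- dial_flange (a point): Top centre of the dial's flange, 134 mm above the table, turning with it. Clockwise from above leads to a hard stop, 2 to 5 clicks away at the start, placed differently every time and not visible. Travel: 8 clicks of 0.3 rad; a spring pulls the dial into each click, and about 0.2 N m is needed to pass between clicks. Against the stop the dial sits in click zero.
- lens_tip (a point): Centre of the lower face of the lens barrel (32 mm wide, black with a steel nose) under the arm, about 60 mm above the table; the dial raises it by 0.45 mm for each click counterclockwise.
- base_front (a point): Point on the microscope's base, on top of its front edge: 100 mm from the dial's axis towards -x of the microscope, 28 mm above the table.
- base_back (a point): Point on the microscope's base, on top of its back edge behind the pillar: 120 mm from the dial's axis along +x of the microscope, 28 mm above the table.
- slide_box: Open wooden box with upright glass slides, 110 x 85 x 30 mm; bystander. Origin under its centre.
- petri_dish: Closed clear dish, 90 mm wide, 18 mm high, beside the microscope; bystander. Origin under its centre.
- brush: Brush 150 mm long, lying beside the microscope; bystander.
- jar: Specimen jar with black cap, 56 mm wide, 75 mm high; bystander. Origin under its centre.
- beaker: Glass beaker, 66 mm wide, 85 mm high; bystander. Origin under its centre.
- vial: Amber glass vial, 22 mm wide, 52 mm high, beside the microscope; bystander. Origin under its centre.
- loupe: Black stand loupe, 50 mm wide, 34 mm high; bystander. Origin under its centre.

How it is judged:
On the way, in this order (a step that is already met when the one before it is completed fails the run):
1. the dial is turned clockwise against its stop (within a third of a click) (z of lens_tip in the frame of microscope below 0.06015 m), for 0.1 s.
2. the dial is turned back to four clicks from the stop (give or take 0.35 click) (z of lens_tip in the frame of microscope between 0.06164 and 0.06196 m), for 0.2 s.
At the end, for the whole second after the job is handed in: The dial rests four clicks (give or take 0.35 click) counterclockwise of its stop, so the lens is 1.8 mm (within 0.16 mm) above its lowest height, released; the microscope stands level and still, both ends of its base within 12 mm of where they started (all of step 2 and distance of each of base_front, base_back from where it was at the start of the episode below 0.012 m and angle between microscope's own z axis and vertical below 0.03 rad and linear speed of microscope below 0.01 m/s); the robot touches nothing.
It fails at once if the microscope is pushed or twisted out of its place (front or back of its base more than 12 mm from the start) (distance of any of base_front, base_back from where it was at the start of the episode above 0.012 m).
It fails at once if the microscope is tipped by more than 6 degrees (angle between microscope's own z axis and vertical above 0.105 rad).
It fails at once if another thing on the table is shifted by more than 30 mm (distance of any of slide_box, petri_dish, brush, jar, beaker, vial, loupe from where it was at the start of the episode above 0.03 m).
It also fails if it takes over 59 s, if anything falls off the work surface, if the arm or the gripper's body presses on something with over 40 N, if the wrist force passes 120 N, or if a joint passes its speed limit or range.

## Working session

There is one attempt and no reset: what is moved stays moved. The work goes in short steps, Python scripts to look and compute and a tool call to move; the robot and the scene stay as the last step left them, time stands still between calls to the robot, and variables do not carry over. Pictures are saved under pics/ and viewed, about 8 in all and at most 12, crops included, and the job is handed in when it is done.

Besides the shell and the picture viewer there is one more tool, called after "Emit:" by a JSON object that holds its "name" and its "arguments". arm_command: Moves the arm, as the interface text tells. Its arguments: {"type":"object","properties":{"targets":{"type":"array"},"hand":{"type":"number"},"newtons":{"type":"number"}},"required":["targets"]}

```bash
mkdir -p pics; ls
python3 - <<'E'
from station import robot, snapshot, camera_info
import cv2,numpy as np
print(robot.sense())
for n in ("top","side","wrist"):
    print(n,camera_info(n))
a=[snapshot(n)[:,:,::-1] for n in ("top","side")]
for n,i in zip(("top","side"),a): cv2.imwrite(f"pics/{n}0.png",i)
cv2.imwrite("pics/both.png",cv2.resize(np.vstack(a),(450,600)) if 0 else a[0])
E
```

```text
pics
{'time': 0.0, 'joint_positions': array([ 1.11138949e+00,  4.91551109e-01,  1.55945279e+00, -8.00827601e-06,
        1.09170406e+00, -1.05573239e-01]), 'qd': array([-9.54397689e-04,  1.18414254e-03, -1.35643384e-04, -1.61232348e-03,
       -7.12323361e-04,  6.35577967e-05]), 'tau': array([-4.96895564e-05, -6.12626195e+01, -2.58172452e+01,  6.92529115e-02,
        4.83063085e-02, -8.31414400e-05]), 'tool_pos': array([0.2164149 , 0.58607227, 0.21406585]), 'tool_rot': array([-5.52846358e-01, -3.09225679e+00,  1.68543680e-03]), 'contact_force': array([-0.89370666, -0.05987112,  0.10996323]), 'torque': array([-0.01404148,  0.00230778, -0.01644754]), 'opening': 0.9993861212120138}
top {'fx': 383.0176281598586, 'fy': 383.0176281598586, 'cx': 257.43527468560484, 'cy': 192.36916096023774, 'rvec': array([ 2.197667  , -2.16884418,  0.07813992]), 'tvec': array([0.00292876, 0.53704817, 1.28385092])}
side {'fx': 393.5847999694799, 'fy': 393.5847999694799, 'cx': 253.74159089360316, 'cy': 194.0948458320233, 'rvec': array([ 2.15469903, -0.47727953,  0.27428542]), 'tvec': array([-0.45311583,  0.20921049,  0.98685446])}
wrist {'fx': 334.46179381819906, 'fy': 334.46179381819906, 'cx': 255.19509018705352, 'cy': 196.3478384457687, 'tool_from_camera': array([[ 5.19714305e-04, -9.62704512e-01, -2.70554527e-01,
         7.62457793e-02],
       [ 9.99999734e-01,  6.38622289e-04, -3.51464801e-04,
         7.28719265e-04],
       [ 5.11138901e-04, -2.70554272e-01,  9.62704588e-01,
        -1.69377521e-01],
       [ 0.00000000e+00,  0.00000000e+00,  0.00000000e+00,
         1.00000000e+00]])}
```

View pics/top0.png

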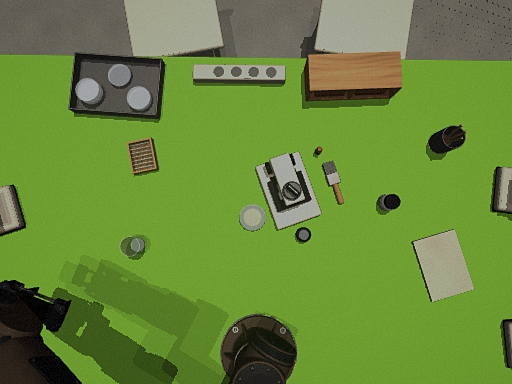

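View pics/side0.png

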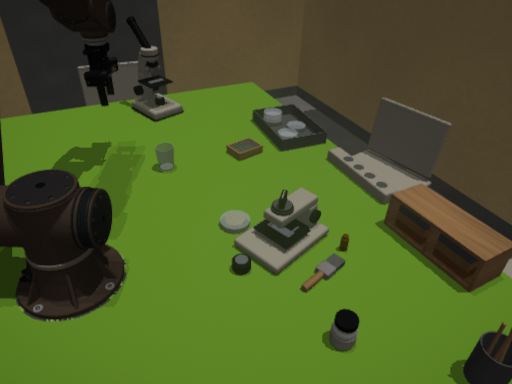

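The top view shows the microscope near (288,190) with its pillar end up, the dial near (291,190), the dish at (252,217), the loupe at (303,235) and the brush and vial to the right. The side view shows the dial at about (283,203).

```bash
cat > h.py <<'E'
import numpy as np,cv2
from station import robot,snapshot,camera_info
from scipy.spatial.transform import Rotation as R
def cast(cam,px,z,pose=None):
    c=camera_info(cam); d=np.array([(px[0]-c['cx'])/c['fx'],(px[1]-c['cy'])/c['fy'],1])
    if cam=='wrist':
        p,r=pose; T=c['tool_from_camera']; Rt=R.from_rotvec(r).as_matrix()
        o=Rt@T[:3,3]+p; d=Rt@T[:3,:3]@d
    else:
        M=cv2.Rodrigues(c['rvec'])[0]; o=-M.T@c['tvec']; d=M.T@d
    return o+d*(z-o[2])/d[2]
E
python3 - <<'E'
from h import *
a=cv2.imread('pics/top0.png')[145:235,245:345]; b=cv2.imread('pics/side0.png')[175:265,230:330]
cv2.imwrite('pics/c.png',np.hstack([cv2.resize(i,(400,360),interpolation=cv2.INTER_CUBIC) for i in(a,b)]))
print(cast('top',(291,190),.157), cast('side',(283,203),.134))
for n,p,z in [('vial',(318,151),.05),('brush',(334,183),.01),('dish',(252,217),.018),('loupe',(303,235),.034)]: print(n,cast('top',p,z))
E
```

```text
[ 0.53546904 -0.09237344  0.157     ] [ 0.53940414 -0.09465831  0.134     ]
vial [ 0.67634771 -0.19107057  0.05      ]
brush [ 0.57338862 -0.25243225  0.01      ]
dish [0.45308435 0.0273458  0.018     ]
loupe [ 0.39523873 -0.14398774  0.034     ]
```

View pics/c.png

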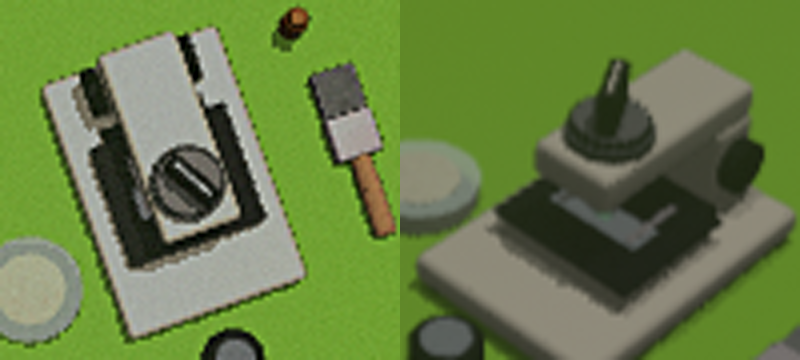

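The dial's centre shows at crop (190,183), so about (292.5,190.7) in the top picture. Its bar runs from upper left to lower right. Next I'll plan a pose above it, with the yaw lined up to the bar.

Run:
```python
from h import *
s=robot.sense(); M=R.from_rotvec(s['tool_rot']).as_matrix(); print(M.round(3))
f=lambda x,y:(245+x/4,145+y/4)
a,b=cast('top',f(173,158),.166),cast('top',f(209,196),.166)
print(a,b,(a+b)/2,np.linalg.norm(a-b),'bar ang',np.degrees(np.arctan2(*(b-a)[1::-1])))
print('c',cast('top',f(189,183),.134), 'side',cast('side',(230+611/4,175+130/4),.134))
# base corners at z .028
for p in [(43,85),(215,28),(305,275),(132,340)]: print(cast('top',f(*p),.028))
print('tool x ang',np.degrees(np.arctan2(M[1,0],M[0,0])),'j1',np.degrees(1.1114),'j6',-6.05)
c=(a+b)/2; c[2]=.26; print('delta tool cm',M.T@(c-s['tool_pos'])*100)
```

```text
[[-0.938  0.346 -0.   ]
 [ 0.346  0.938 -0.001]
 [ 0.    -0.001 -1.   ]]
[ 0.55132027 -0.08317271  0.166     ] [ 0.52287712 -0.11055005  0.166     ] [ 0.5370987  -0.09686138  0.166     ] 0.039478240095917265 bar ang -136.0938343263309
c [ 0.53504067 -0.09823947  0.134     ] side [ 0.76895423 -0.21809637  0.134     ]
[0.62527402 0.01690601 0.028     ]
[ 0.67611629 -0.12893726  0.028     ]
[ 0.46700178 -0.20580472  0.028     ]
[ 0.41060183 -0.06070927  0.028     ]
tool x ang 159.7303282737076 j1 63.67852935083969 j6 -6.05
delta tool cm [-53.74282223 -52.96236976  -4.54267768]
```

Emit:
{"name": "arm_command", "arguments": {"targets": [[-2.7,-2.65,-0.4,0,0,0],[-2.7,-2.65,-0.4,0,0,0],[-2.7,-2.65,-0.4,0,0,0],[-2.7,-2.65,-0.4,0,0,0],[-2.7,-2.65,-0.4,0,0,0]], "hand": 100}}

```text
time: 0.6
tool_pos: [0.2975, 0.4138, 0.2346]
tool_rot: [-0.552, -3.092, 0.0]
contact_force: [0.3, 0.4, 0.1]
opening: 1.003
```

Emit:
{"name": "arm_command", "arguments": {"targets": [[-2.7,-2.65,-0.4,0,0,0],[-2.7,-2.65,-0.4,0,0,0],[-2.7,-2.65,-0.4,0,0,0],[-2.7,-2.65,-0.4,0,0,0],[-2.7,-2.65,-0.4,0,0,0]]}}

```text
time: 1.1
tool_pos: [0.3783, 0.2427, 0.2547]
tool_rot: [-0.553, -3.092, 0.0]
contact_force: [1.6, 0.7, 0.2]
opening: 0.999
```

Emit:
{"name": "arm_command", "arguments": {"targets": [[-2.7,-2.65,0,0,0,0],[-2.7,-2.65,0,0,0,0],[-2.7,-2.65,0,0,0,0],[-2.7,-2.65,0,0,0,0],[-2.7,-2.65,0,0,0,0]]}}

```text
time: 1.6
tool_pos: [0.459, 0.0716, 0.2546]
tool_rot: [-0.553, -3.092, -0.0]
contact_force: [1.0, 0.7, -0.5]
opening: 1.002
```

Emit:
{"name": "arm_command", "arguments": {"targets": [[-2.7,-2.65,0,0,0,0],[-2.7,-2.65,0,0,0,0],[-2.7,-2.65,0,0,0,0],[-2.7,-2.65,0,0,0,0],[-2.7,-2.65,0,0,0,0]]}}

```text
time: 2.1
tool_pos: [0.5398, -0.0995, 0.2544]
tool_rot: [-0.553, -3.092, -0.0]
contact_force: [0.1, 0.2, -0.6]
opening: 0.999
```

Emit:
{"name": "arm_command", "arguments": {"targets": [[0,0,0,0,0,8],[0,0,0,0,0,8],[0,0,0,0,0,8],[0,0,0,0,0,8],[0,0,0,0,0,8]]}}

```text
time: 2.6
tool_pos: [0.5393, -0.0979, 0.2543]
tool_rot: [-1.585, -2.712, 0.0]
contact_force: [-0.6, -0.5, -0.4]
opening: 1.0
```

Emit:
{"name": "arm_command", "arguments": {"targets": [[0,0,0,0,0,8],[0,0,0,0,0,8],[0,0,0,0,0,8],[0,0,0,0,0,8],[0,0,0,0,0,8]]}}

```text
time: 3.1
tool_pos: [0.5393, -0.0979, 0.2543]
tool_rot: [-2.417, -2.006, 0.0]
contact_force: [0.1, -0.2, -0.0]
opening: 1.001
```

Emit:
{"name": "arm_command", "arguments": {"targets": [[0,0,0,0,0,8],[0,0,0,0,0,8],[0,0,0,0,0,8],[0,0,0,0,0,8],[0,0,0,0,0,4]]}}

```text
time: 3.6
tool_pos: [0.5393, -0.0979, 0.2544]
tool_rot: [-2.918, -1.162, 0.001]
contact_force: [0.5, -0.6, -0.1]
opening: 0.999
```

Run:
```python
from h import *
s=robot.sense(); print(s)
cv2.imwrite('pics/w1.png',snapshot('wrist')[:,:,::-1])
```

```text
{'time': 3.6, 'joint_positions': array([-3.00166400e-01,  3.41675330e-01,  1.69565472e+00,  9.27955681e-05,
        1.10484879e+00,  5.12702093e-01]), 'qd': array([-3.65657786e-04, -1.45611554e-03, -3.61199207e-04,  8.95202665e-04,
       -3.34746449e-04,  6.31271724e-01]), 'tau': array([-8.97025340e-03, -5.12676322e+01, -2.61107916e+01,  8.33855406e-02,
       -1.12395096e-02, -2.54970621e-01]), 'tool_pos': array([ 0.53931043, -0.09791852,  0.25435486]), 'tool_rot': array([-2.91831395e+00, -1.16203667e+00,  6.34602120e-04]), 'contact_force': array([ 0.48713906, -0.60650275, -0.13742937]), 'torque': array([-0.06621329,  0.10436807, -0.06685861]), 'opening': 0.9990996583727058}
```

View pics/w1.png

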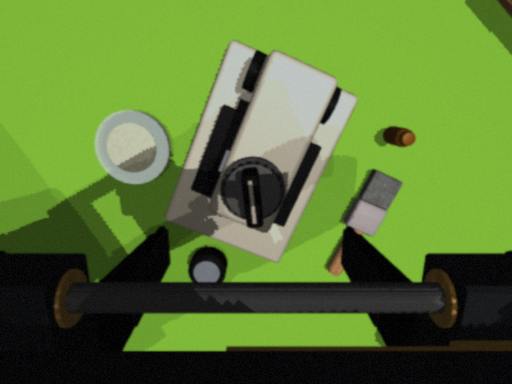

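The wrist view shows the flange circle at about (252,192) and the bar from (251,168) to (255,226), almost upright, so a few degrees off in yaw. The arm was still turning at that moment, so I'll measure again now it has settled.

Run:
```python
from h import *
snapshot('top')
s=robot.sense(); im=snapshot('wrist')
P=(s['tool_pos'],s['tool_rot']); M=R.from_rotvec(s['tool_rot']).as_matrix()
cv2.imwrite('pics/w2.png',cv2.resize(im[140:245,190:315,::-1],None,fx=5,fy=5,interpolation=cv2.INTER_CUBIC))
g=im.max(2).astype(int); print(s['time'],s['qd'].round(3))
roi=np.zeros_like(g,bool); roi[165:230,238:270]=1
m=((g>75)&roi).astype(np.uint8)
n,l,st,c=cv2.connectedComponentsWithStats(m)
for i in range(1,n):
    if st[i,4]>8: print(st[i],c[i])
print('tool ang',np.degrees(np.arctan2(M[1,0],M[0,0])), s['joint_positions'][5])
```

```text
3.7 [ 0.002 -0.001 -0.001 -0.001 -0.    -0.088]
[257 166  13   7  52] [262.61538462 169.48076923]
[248 180   5   6  22] [249.81818182 182.81818182]
[251 204   6  20  85] [253.15294118 214.12941176]
[238 216  20  14 128] [243.2734375 224.3515625]
tool ang 43.67384210723308 0.5083321099819937
```

View pics/w2.png

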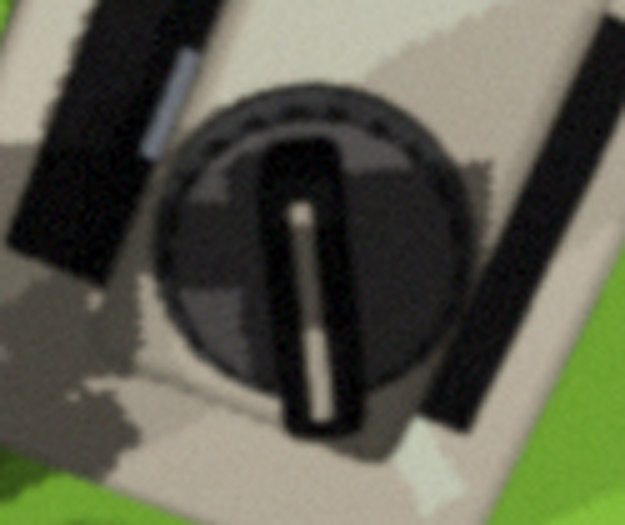

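The bar's top runs from crop (301,143) to (323,430), and the ring's centre is near (316,243). Both can now be cast onto their planes.

Run:
```python
from h import *
s=robot.sense(); P=(s['tool_pos'],s['tool_rot']); M=R.from_rotvec(s['tool_rot']).as_matrix()
f=lambda x,y:(190+(x-2)/5,140+(y-2)/5)
w=lambda p,z:cast('wrist',f(*p),z,P)
a,b=w((301,143),.166),w((323,430),.166)
l1,l2=w((299,203),.166),w((321,422),.166)
fc=w((316,243),.130)
print('len',np.linalg.norm(a-b),'centre',(a+b)/2,'flange',fc,'line',l1,l2)
for d in(a-b,l1-l2): print('tool-frame angle of bar',np.degrees(np.arctan2((M.T@d)[1],(M.T@d)[0])))
for c in((a+b)/2,fc): print('tool cm',(M.T@(c-s['tool_pos'])*100).round(2))
print('line in tool',(M.T@(l1-s['tool_pos'])*100),(M.T@(l2-s['tool_pos'])*100))
```

```text
len 0.04793673383408965 centre [ 0.5397501  -0.09363903  0.166     ] flange [ 0.53895981 -0.09487406  0.13      ] line [ 0.54862574 -0.08225388  0.166     ] [ 0.5244711  -0.11022776  0.166     ]
tool-frame angle of bar -4.100364980580108
tool-frame angle of bar -5.361085454576754
tool cm [ 0.33 -0.28  8.84]
tool cm [ 0.19 -0.24 12.44]
line in tool [ 1.75585752 -0.48203574  8.84034034] [-1.92389846 -0.1367178   8.84070942]
```

Emit:
{"name": "arm_command", "arguments": {"targets": [[0.25,-0.28,0,0,0,-5],[0,0,2,0,0,0],[0,0,2,0,0,0],[0,0,2,0,0,0],[0,0,2,0,0,0]], "hand": 50}}

```text
time: 4.25
tool_pos: [0.5393, -0.0941, 0.1738]
tool_rot: [-2.86, -1.3, -0.0]
contact_force: [0.1, -0.1, -0.9]
opening: 0.635
```

Emit:
{"name": "arm_command", "arguments": {"targets": [[0,0,1,0,0,0],[0,0,1,0,0,0],[0,0,0.7,0,0,0],[0,0,0.6,0,0,0],[0,0,0,0,0,0]]}}

```text
time: 4.75
tool_pos: [0.5392, -0.0942, 0.1412]
tool_rot: [-2.861, -1.296, 0.001]
contact_force: [0.7, 0.2, -0.1]
opening: 0.497
```

Emit:
{"name": "arm_command", "arguments": {"targets": [[0,0,0,0,0,0],[0,0,0,0,0,0],[0,0,0,0,0,0],[0,0,0,0,0,0],[0,0,0,0,0,0]], "hand": 23, "newtons": 3}}

```text
time: 5.25
tool_pos: [0.5394, -0.0942, 0.1418]
tool_rot: [2.862, 1.296, 0.0]
contact_force: [0.1, -0.8, -0.1]
opening: 0.237
```

Run:
```python
from h import *
s=robot.sense(); print(s['time'],s['tool_pos'],s['torque'],s['contact_force'],s['opening'],s['joint_positions'][5])
w=snapshot('wrist')[:,:,::-1];t=snapshot('side')[150:260,220:340,::-1]
cv2.imwrite('pics/w3.png',np.hstack([cv2.resize(w[120:340,130:390],(390,330)),cv2.resize(t,(360,330),interpolation=2)]))
```

```text
5.25 [ 0.53935897 -0.09420074  0.14175267] [-0.11130483  0.10995434 -0.03539348] [ 0.05143389 -0.75663314 -0.09520345] 0.23662482254283165 0.4266012015317178
```

View pics/w3.png

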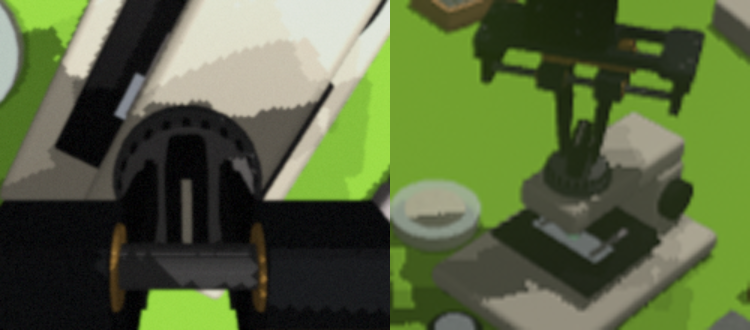

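The bar stands upright between the fingers, with its pale line at crop x≈186 and the finger edges at about 163 and 213, so it is well centred. I'll close softly first.

Emit:
{"name": "arm_command", "arguments": {"targets": [[0,0,0,0,0,0],[0,0,0,0,0,0],[0,0,0,0,0,0],[0,0,0,0,0,0],[0,0,0,0,0,0]], "hand": 5, "newtons": 3}}

```text
time: 5.85
tool_pos: [0.5391, -0.094, 0.1416]
tool_rot: [-2.861, -1.296, 0.0]
contact_force: [-1.1, 3.5, 1.8]
opening: 0.148
```

```bash
cat > s.py <<'E'
from h import *
s=robot.sense(); M=R.from_rotvec(s['tool_rot']).as_matrix()
print(s['time'],'pos',s['tool_pos'].round(4),'ang',np.degrees(np.arctan2(M[1,0],M[0,0])).round(2),'Ftool',(M.T@s['contact_force']).round(2),'Ttool',(M.T@s['torque']).round(3),'tau6',s['tau'][5].round(3),'open',s['opening'].round(3),'j6',s['joint_positions'][5].round(3))
E
python3 s.py
```

```text
Traceback (most recent call last):
  File "s.py", line 3, in <module>
    print(s['time'],'pos',s['tool_pos'].round(4),'ang',np.degrees(np.arctan2(M[1,0],M[0,0])).round(2),'Ftool',(M.T@s['contact_force']).round(2),'Ttool',(M.T@s['torque']).round(3),'tau6',s['tau'][5].round(3),'open',s['opening'].round(3),'j6',s['joint_positions'][5].round(3))
                                                                                                                                                                                                                      ^^^^^^^^^^^^^^^^^^
AttributeError: 'float' object has no attribute 'round'
```

```bash
sed -i "s/s\['opening'\].round(3)/round(s['opening'],3)/" s.py; python3 s.py
```

```text
5.85 pos [ 0.5391 -0.094   0.1416] ang 48.73 Ftool [ 1.91 -3.2  -1.78] Ttool [ 0.741  0.146 -0.067] tau6 0.022 open 0.148 j6 0.427
```

Emit:
{"name": "arm_command", "arguments": {"targets": [[0,-0.05,0,0,0,0],[0,0,0,0,0,0],[0,0,0,0,0,0],[0,0,0,0,0,0],[0,0,0,0,0,0]]}}

```text
time: 6.35
tool_pos: [0.5391, -0.0939, 0.1416]
tool_rot: [2.862, 1.296, 0.0]
contact_force: [-0.4, 1.6, 1.2]
opening: 0.149
```

```bash
python3 s.py
```

```text
6.35 pos [ 0.5391 -0.0939  0.1416] ang 48.73 Ftool [ 0.95 -1.38 -1.2 ] Ttool [ 0.28   0.093 -0.028] tau6 0.024 open 0.149 j6 0.427
```

Emit:
{"name": "arm_command", "arguments": {"targets": [[0,-0.03,0,0,0,0],[0,0,0,0,0,0],[0,0,0,0,0,0],[0,0,0,0,0,0],[0,0,0,0,0,0]], "newtons": 22}}

```text
time: 6.85
tool_pos: [0.539, -0.0938, 0.1417]
tool_rot: [2.861, 1.296, 0.001]
contact_force: [2.9, -1.5, -1.7]
opening: 0.147
```

```bash
python3 s.py
```

```text
6.85 pos [ 0.539  -0.0938  0.1417] ang 48.73 Ftool [0.82 3.15 1.7 ] Ttool [-0.6    0.11  -0.022] tau6 0.035 open 0.147 j6 0.427
```

Emit:
{"name": "arm_command", "arguments": {"targets": [[0,0,0,0,0,2],[0,0,0,0,0,2],[0,0,0,0,0,2],[0,0,0,0,0,1],[0,0,0,0,0,0]]}}

```text
time: 7.35
tool_pos: [0.5393, -0.0941, 0.1417]
tool_rot: [2.935, 1.118, 0.002]
contact_force: [3.3, -3.0, -4.0]
opening: 0.147
```

```bash
python3 s.py
```

```text
7.35 pos [ 0.5393 -0.0941  0.1417] ang 41.7 Ftool [0.51 4.44 3.96] Ttool [-0.969  0.038  0.056] tau6 0.265 open 0.147 j6 0.55
```

Emit:
{"name": "arm_command", "arguments": {"targets": [[0,0.05,0.02,0,0,1],[0,0,0,0,0,1],[0,0,0,0,0,1],[0,0,0,0,0,0],[0,0,0,0,0,0]]}}

```text
time: 7.85
tool_pos: [0.5394, -0.0942, 0.1416]
tool_rot: [2.963, 1.042, 0.001]
contact_force: [4.2, -2.3, 0.8]
opening: 0.147
```

```bash
python3 s.py
```

```text
7.85 pos [ 0.5394 -0.0942  0.1416] ang 38.74 Ftool [ 1.89  4.41 -0.76] Ttool [-0.902  0.211 -0.174] tau6 0.275 open 0.147 j6 0.601
```

Emit:
{"name": "arm_command", "arguments": {"targets": [[0,0,0,0,0,1],[0,0,0,0,0,1],[0,0,0,0,0,2],[0,0,0,0,0,0],[0,0,0,0,0,0]]}}

```text
time: 8.35
tool_pos: [0.5396, -0.0945, 0.1416]
tool_rot: [2.998, 0.937, 0.002]
contact_force: [4.7, -3.8, 0.3]
opening: 0.145
```

```bash
python3 s.py
```

```text
8.35 pos [ 0.5396 -0.0945  0.1416] ang 34.71 Ftool [ 1.7   5.86 -0.27] Ttool [-1.28   0.203  0.046] tau6 0.018 open 0.145 j6 0.671
```

Emit:
{"name": "arm_command", "arguments": {"targets": [[0,0,0,0,0,1],[0,0,0,0,0,1],[0,0,0,0,0,2],[0,0,0,0,0,0],[0,0,0,0,0,0]]}}

```text
time: 8.85
tool_pos: [0.5397, -0.0947, 0.1416]
tool_rot: [3.028, 0.831, 0.002]
contact_force: [5.6, -5.6, -0.7]
opening: 0.145
```

```bash
python3 s.py
```

```text
8.85 pos [ 0.5397 -0.0947  0.1416] ang 30.71 Ftool [1.95 7.63 0.7 ] Ttool [-1.571  0.301  0.028] tau6 0.005 open 0.145 j6 0.741
```

Emit:
{"name": "arm_command", "arguments": {"targets": [[0,0.06,0,0,0,0],[0,0,0,0,0,0],[0,0,0,0,0,0],[0,0,0,0,0,0],[0,0,0,0,0,0]]}}

```text
time: 9.35
tool_pos: [0.5397, -0.0948, 0.1417]
tool_rot: [3.029, 0.832, 0.002]
contact_force: [4.6, -3.0, 1.9]
opening: 0.146
```

```bash
python3 s.py
```

```text
9.35 pos [ 0.5397 -0.0948  0.1417] ang 30.71 Ftool [ 2.45  4.95 -1.91] Ttool [-1.035  0.356  0.033] tau6 -0.06 open 0.146 j6 0.74
```

Emit:
{"name": "arm_command", "arguments": {"targets": [[0.03,0.1,0,0,0,0],[0,0,0,0,0,0],[0,0,0,0,0,1],[0,0,0,0,0,1],[0,0,0,0,0,0]]}}

```text
time: 9.85
tool_pos: [0.5399, -0.095, 0.1416]
tool_rot: [-3.043, -0.777, 0.0]
contact_force: [0.7, 1.5, 3.7]
opening: 0.145
```

```bash
python3 s.py
```

```text
9.85 pos [ 0.5399 -0.095   0.1416] ang 28.65 Ftool [ 1.32 -1.04 -3.74] Ttool [-0.017  0.244  0.108] tau6 0.124 open 0.145 j6 0.775
```

Emit:
{"name": "arm_command", "arguments": {"targets": [[0,0,0,0,0,2],[0,0,0,0,0,2],[0,0,0,0,0,1],[0,0,0,0,0,0],[0,0,0,0,0,0]]}}

```text
time: 10.35
tool_pos: [0.54, -0.0952, 0.1416]
tool_rot: [-3.074, -0.646, 0.0]
contact_force: [1.0, 0.1, 5.2]
opening: 0.146
```

```bash
python3 s.py
```

```text
10.35 pos [ 0.54   -0.0952  0.1416] ang 23.72 Ftool [ 0.99  0.34 -5.24] Ttool [-0.21   0.117 -0.1  ] tau6 0.125 open 0.146 j6 0.862
```

Emit:
{"name": "arm_command", "arguments": {"targets": [[0,0,-0.03,0,0,2],[0,0,0,0,0,2],[0,0,0,0,0,1],[0,0,0,0,0,0],[0,0,0,0,0,0]]}}

```text
time: 10.85
tool_pos: [0.5401, -0.0954, 0.1416]
tool_rot: [3.099, 0.512, -0.0]
contact_force: [1.8, -3.6, 1.3]
opening: 0.15
```

```bash
python3 s.py
```

```text
10.85 pos [ 0.5401 -0.0954  0.1416] ang 18.77 Ftool [ 0.58  3.97 -1.28] Ttool [-0.749  0.109 -0.07 ] tau6 0.1 open 0.15 j6 0.948
```

Emit:
{"name": "arm_command", "arguments": {"targets": [[0,0,0,0,0,2],[0,0,0,0,0,2],[0,0,0,0,0,1],[0,0,0,0,0,0],[0,0,0,0,0,0]]}}

```text
time: 11.35
tool_pos: [0.5402, -0.0957, 0.1416]
tool_rot: [3.118, 0.376, 0.0]
contact_force: [3.0, -5.5, 2.0]
opening: 0.142
```

```bash
python3 s.py
```

```text
11.35 pos [ 0.5402 -0.0957  0.1416] ang 13.76 Ftool [ 1.64  6.04 -2.01] Ttool [-1.231  0.118  0.011] tau6 -0.012 open 0.142 j6 1.036
```

Emit:
{"name": "arm_command", "arguments": {"targets": [[0,0,0,0,0,1],[0,0,0,0,0,1],[0,0,0,0,0,1],[0,0,0,0,0,0],[0,0,0,0,0,0]]}}

```text
time: 11.85
tool_pos: [0.5403, -0.0959, 0.1417]
tool_rot: [3.127, 0.294, 0.0]
contact_force: [3.5, -6.0, 0.3]
opening: 0.147
```

```bash
python3 s.py
```

```text
11.85 pos [ 0.5403 -0.0959  0.1417] ang 10.75 Ftool [ 2.33  6.6  -0.27] Ttool [-1.444  0.136  0.052] tau6 -0.061 open 0.147 j6 1.088
```

Emit:
{"name": "arm_command", "arguments": {"targets": [[0.04,0.14,0,0,0,0],[0,0,0,0,0,2],[0,0,0,0,0,1],[0,0,0,0,0,0],[0,0,0,0,0,0]]}}

```text
time: 12.35
tool_pos: [0.5404, -0.0963, 0.1416]
tool_rot: [-3.134, -0.213, 0.001]
contact_force: [-1.4, 1.8, 2.6]
opening: 0.148
```

```bash
python3 s.py
```

```text
12.35 pos [ 0.5404 -0.0963  0.1416] ang 7.78 Ftool [-1.15 -1.94 -2.56] Ttool [ 0.278 -0.322 -0.151] tau6 0.205 open 0.148 j6 1.138
```

Emit:
{"name": "arm_command", "arguments": {"targets": [[0,0,0,0,0,2],[0,0,0,0,0,1],[0,0,0,0,0,1],[0,0,0,0,0,0],[0,0,0,0,0,0]]}}

```text
time: 12.85
tool_pos: [0.5405, -0.0964, 0.1416]
tool_rot: [-3.139, -0.103, 0.001]
contact_force: [-2.3, 2.4, 2.3]
opening: 0.152
```

```bash
python3 s.py
```

```text
12.85 pos [ 0.5405 -0.0964  0.1416] ang 3.77 Ftool [-2.17 -2.5  -2.25] Ttool [ 0.462 -0.63  -0.612] tau6 0.644 open 0.152 j6 1.208
```

Torque reached 0.64 N m, well above the 0.27 or so seen between clicks. The turn is 45°, which is two clicks plus elastic wind-up, so this is the stop. I'll turn back counterclockwise now: click zero should read about 14.3° and click four about 83°.

Emit:
{"name": "arm_command", "arguments": {"targets": [[-0.03,-0.03,0,0,0,-3],[0,0,0,0,0,-3],[0,0,0,0,0,-2],[0,0,0,0,0,-2],[0,0,0,0,0,0]]}}

```text
time: 13.35
tool_pos: [0.5404, -0.096, 0.1416]
tool_rot: [-3.118, -0.375, -0.0]
contact_force: [-0.7, 4.7, -1.5]
opening: 0.145
```

```bash
python3 s.py
```

```text
13.35 pos [ 0.5404 -0.096   0.1416] ang 13.72 Ftool [ 0.45 -4.77  1.47] Ttool [ 0.847 -0.022  0.045] tau6 -0.547 open 0.145 j6 1.034
```

Emit:
{"name": "arm_command", "arguments": {"targets": [[0,0,0,0,0,-2],[0,0,0,0,0,-2],[0,0,0,0,0,-2],[0,0,0,0,0,0],[0,0,0,0,0,0]]}}

```text
time: 13.85
tool_pos: [0.5403, -0.0956, 0.1416]
tool_rot: [-3.094, -0.536, 0.0]
contact_force: [-1.1, 6.0, 2.0]
opening: 0.147
```

```bash
python3 s.py
```

```text
13.85 pos [ 0.5403 -0.0956  0.1416] ang 19.64 Ftool [ 0.97 -6.01 -2.01] Ttool [ 1.346  0.094 -0.021] tau6 -0.006 open 0.147 j6 0.931
```

```bash
python3 - <<'E'
from h import *
b=snapshot('side')[:,:,::-1]; a=snapshot('top')[:,:,::-1]
cv2.imwrite('pics/top1.png',a); cv2.imwrite('pics/side1.png',b)
o=cv2.imread('pics/side0.png')
c=lambda i:cv2.resize(i[190:275,225:335],(390,300),interpolation=2)
t=lambda i:cv2.resize(i[145:235,240:340],(390,290),interpolation=2)
cv2.imwrite('pics/cmp.png',np.vstack([np.hstack([c(o),c(b)]),np.hstack([t(cv2.imread('pics/top0.png')),t(a)])]))
E
python3 s.py
```

```text
13.95 pos [ 0.5403 -0.0956  0.1416] ang 19.64 Ftool [ 1.98 -6.47 -2.87] Ttool [ 1.312  0.111 -0.015] tau6 0.02 open 0.145 j6 0.931
```

View pics/cmp.png

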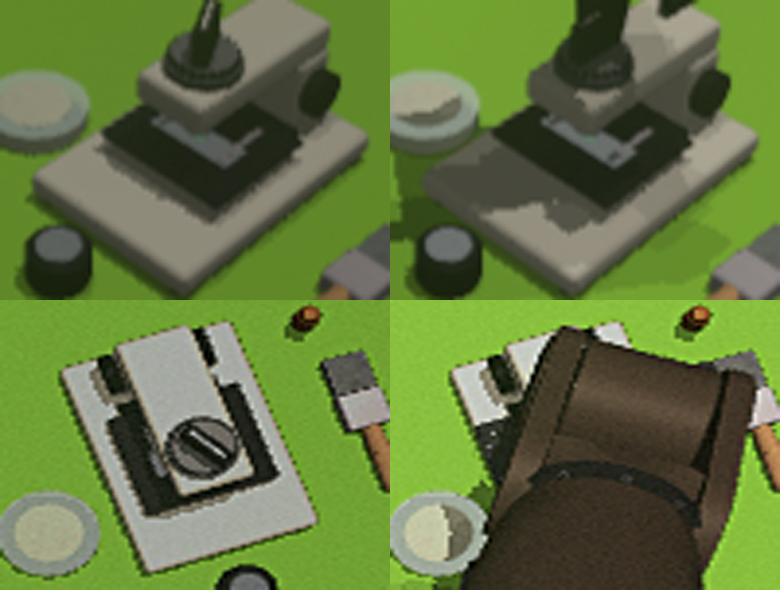

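The microscope has not moved: base corners and neighbours sit at the same pixels in both side crops. A stop about 0.1 rad past click zero fits the torques. I'll carry on counterclockwise to about 83° and trim the side force on the way.

Emit:
{"name": "arm_command", "arguments": {"targets": [[0.03,-0.13,0,0,0,0],[0,0,0,0,0,-2],[0,0,0,0,0,-2],[0,0,0,0,0,-1],[0,0,0,0,0,0]]}}

```text
time: 14.45
tool_pos: [0.5402, -0.0951, 0.1416]
tool_rot: [-3.069, -0.672, 0.0]
contact_force: [-1.6, 1.1, 0.9]
opening: 0.146
```

```bash
python3 s.py
```

```text
14.45 pos [ 0.5402 -0.0951  0.1416] ang 24.7 Ftool [-0.96 -1.67 -0.88] Ttool [ 0.268 -0.428 -0.081] tau6 -0.203 open 0.146 j6 0.845
```

Emit:
{"name": "arm_command", "arguments": {"targets": [[0,0,0,0,0,-2],[0,0,0,0,0,-2],[0,0,0,0,0,-1],[0,0,0,0,0,0],[0,0,0,0,0,0]]}}

```text
time: 14.95
tool_pos: [0.5401, -0.0949, 0.1416]
tool_rot: [-3.037, -0.804, 0.0]
contact_force: [-2.2, 1.8, 0.9]
opening: 0.144
```

```bash
python3 s.py
```

```text
14.95 pos [ 0.5401 -0.0949  0.1416] ang 29.66 Ftool [-1.02 -2.62 -0.9 ] Ttool [ 0.553 -0.543  0.237] tau6 -0.27 open 0.144 j6 0.759
```

Emit:
{"name": "arm_command", "arguments": {"targets": [[0,0,0,0,0,-2],[0,0,0,0,0,-2],[0,0,0,0,0,-1],[0,0,0,0,0,0],[0,0,0,0,0,0]]}}

```text
time: 15.45
tool_pos: [0.5399, -0.0946, 0.1416]
tool_rot: [-2.998, -0.936, 0.001]
contact_force: [-4.6, 4.1, 1.4]
opening: 0.146
```

```bash
python3 s.py
```

```text
15.45 pos [ 0.5399 -0.0946  0.1416] ang 34.7 Ftool [-1.49 -5.98 -1.39] Ttool [ 1.056 -0.377  0.031] tau6 -0.06 open 0.146 j6 0.671
```

Emit:
{"name": "arm_command", "arguments": {"targets": [[-0.02,-0.12,0,0,0,0],[0,0,0,0,0,-2],[0,0,0,0,0,-2],[0,0,0,0,0,-2],[0,0,0,0,0,0]]}}

```text
time: 15.95
tool_pos: [0.5396, -0.0941, 0.1416]
tool_rot: [2.945, 1.094, 0.0]
contact_force: [-0.2, 0.9, -1.4]
opening: 0.148
```

```bash
python3 s.py
```

```text
15.95 pos [ 0.5396 -0.0941  0.1416] ang 40.75 Ftool [ 0.39 -0.81  1.43] Ttool [ 0.314 -0.151 -0.127] tau6 -0.331 open 0.148 j6 0.566
```

Emit:
{"name": "arm_command", "arguments": {"targets": [[0,0,0,0,0,-2],[0,0,0,0,0,-2],[0,0,0,0,0,-2],[0,0,0,0,0,0],[0,0,0,0,0,0]]}}

```text
time: 16.45
tool_pos: [0.5394, -0.094, 0.1417]
tool_rot: [-2.885, -1.243, 0.0]
contact_force: [-1.7, 2.3, 0.7]
opening: 0.15
```

```bash
python3 s.py
```

```text
16.45 pos [ 0.5394 -0.094   0.1417] ang 46.63 Ftool [ 0.54 -2.79 -0.65] Ttool [ 0.713 -0.09   0.116] tau6 -0.145 open 0.15 j6 0.464
```

Emit:
{"name": "arm_command", "arguments": {"targets": [[0,-0.06,0,0,0,-2],[0,0,0,0,0,-2],[0,0,0,0,0,-2],[0,0,0,0,0,0],[0,0,0,0,0,0]]}}

```text
time: 16.95
tool_pos: [0.539, -0.0936, 0.1416]
tool_rot: [-2.816, -1.393, 0.0]
contact_force: [-1.5, 2.0, -1.2]
opening: 0.15
```

```bash
python3 s.py
```

```text
16.95 pos [ 0.539  -0.0936  0.1416] ang 52.64 Ftool [ 0.73 -2.38  1.19] Ttool [ 0.596 -0.058 -0.003] tau6 -0.046 open 0.15 j6 0.359
```

Back at the starting click (48.7°), so two more clicks to 83°.

Emit:
{"name": "arm_command", "arguments": {"targets": [[0,-0.06,0,0,0,-2],[0,0,0,0,0,-2],[0,0,0,0,0,-2],[0,0,0,0,0,0],[0,0,0,0,0,0]]}}

```text
time: 17.45
tool_pos: [0.5386, -0.0934, 0.1417]
tool_rot: [2.739, 1.538, 0.0]
contact_force: [-2.0, 1.8, -3.3]
opening: 0.146
```

```bash
python3 s.py
```

```text
17.45 pos [ 0.5386 -0.0934  0.1417] ang 58.64 Ftool [ 0.49 -2.65  3.33] Ttool [ 0.404 -0.013 -0.137] tau6 0.055 open 0.146 j6 0.255
```

Emit:
{"name": "arm_command", "arguments": {"targets": [[0,-0.06,0,0,0,-2],[0,0,0,0,0,-2],[0,0,0,0,0,-2],[0,0,0,0,0,0],[0,0,0,0,0,0]]}}

```text
time: 17.95
tool_pos: [0.5382, -0.0932, 0.1417]
tool_rot: [2.655, 1.679, 0.0]
contact_force: [-0.3, 0.5, -4.2]
opening: 0.144
```

```bash
python3 s.py
```

```text
17.95 pos [ 0.5382 -0.0932  0.1417] ang 64.63 Ftool [ 0.27 -0.5   4.17] Ttool [ 0.031 -0.129 -0.002] tau6 -0.041 open 0.144 j6 0.151
```

Emit:
{"name": "arm_command", "arguments": {"targets": [[0,-0.06,0,0,0,-2],[0,0,0,0,0,-2],[0,0,0,0,0,-2],[0,0,0,0,0,0],[0,0,0,0,0,0]]}}

```text
time: 18.45
tool_pos: [0.5378, -0.093, 0.1417]
tool_rot: [2.563, 1.816, 0.001]
contact_force: [1.3, -0.8, -5.5]
opening: 0.145
```

```bash
python3 s.py
```

```text
18.45 pos [ 0.5378 -0.093   0.1417] ang 70.64 Ftool [-0.35  1.52  5.52] Ttool [-0.4   -0.175 -0.068] tau6 -0.01 open 0.145 j6 0.046
```

Emit:
{"name": "arm_command", "arguments": {"targets": [[0,-0.06,0,0,0,-2],[0,0,0,0,0,-2],[0,0,0,0,0,-2],[0,0,0,0,0,0],[0,0,0,0,0,0]]}}

```text
time: 18.95
tool_pos: [0.5374, -0.0928, 0.1418]
tool_rot: [2.464, 1.947, 0.001]
contact_force: [4.6, -1.9, -7.6]
opening: 0.147
```

```bash
python3 s.py
```

```text
18.95 pos [ 0.5374 -0.0928  0.1418] ang 76.63 Ftool [-0.77  4.93  7.64] Ttool [-0.84  -0.432 -0.076] tau6 0.018 open 0.147 j6 -0.059
```

Emit:
{"name": "arm_command", "arguments": {"targets": [[0,0.1,0.05,0,0,0],[0,0,0,0,0,-2],[0,0,0,0,0,-2],[0,0,0,0,0,-2.5],[0,0,0,0,0,0]]}}

```text
time: 19.45
tool_pos: [0.5372, -0.0928, 0.1415]
tool_rot: [-2.348, -2.086, 0.002]
contact_force: [-5.4, -2.5, 6.4]
opening: 0.147
```

```bash
python3 s.py
```

```text
19.45 pos [ 0.5372 -0.0928  0.1415] ang 83.23 Ftool [-3.1  -5.06 -6.44] Ttool [ 1.078 -0.635 -0.016] tau6 -0.677 open 0.147 j6 -0.174
```

Emit:
{"name": "arm_command", "arguments": {"targets": [[0,0,0,0,0,0],[0,0,0,0,0,0],[0,0,0,0,0,0],[0,0,0,0,0,0],[0,0,0,0,0,0]], "newtons": 4}}

```text
time: 19.95
tool_pos: [0.5374, -0.0925, 0.1415]
tool_rot: [-2.35, -2.084, 0.001]
contact_force: [-5.3, -0.5, 4.8]
opening: 0.155
```

```bash
python3 s.py
```

```text
19.95 pos [ 0.5374 -0.0925  0.1415] ang 83.14 Ftool [-1.08 -5.18 -4.84] Ttool [ 1.073 -0.373  0.114] tau6 -0.081 open 0.155 j6 -0.172
```

Now I'll open symmetrically to a small clearance, lift and check with the wrist camera.

Emit:
{"name": "arm_command", "arguments": {"targets": [[0,-0.08,-0.03,0,0,0],[0,0,0,0,0,0],[0,0,0,0,0,0],[0,0,0,0,0,0],[0,0,0,0,0,0]], "hand": 40}}

```text
time: 20.45
tool_pos: [0.5372, -0.0927, 0.1415]
tool_rot: [2.349, 2.086, 0.0]
contact_force: [-0.0, -0.3, -0.2]
opening: 0.395
```

Emit:
{"name": "arm_command", "arguments": {"targets": [[0,0,-1,0,0,0],[0,0,-2,0,0,0],[0,0,-3,0,0,0],[0,0,-3,0,0,0],[0,0,-2.3,0,0,0]], "hand": 60}}

```text
time: 20.95
tool_pos: [0.5373, -0.0927, 0.2571]
tool_rot: [2.348, 2.085, 0.002]
contact_force: [-0.1, 0.8, 0.4]
opening: 0.596
```

```bash
python3 s.py
python3 - <<'E'
from h import *
snapshot('top');snapshot('top')
s=robot.sense(); im=snapshot('wrist'); np.savez('w4',p=s['tool_pos'],r=s['tool_rot'])
cv2.imwrite('pics/w4full.png',im[:,:,::-1])
cv2.imwrite('pics/w4.png',cv2.resize(im[140:245,190:315,::-1],None,fx=5,fy=5,interpolation=cv2.INTER_CUBIC))
E
```

```text
20.95 pos [ 0.5373 -0.0927  0.2571] ang 83.23 Ftool [ 0.79 -0.18 -0.43] Ttool [ 0.03  -0.15   0.013] tau6 -0.002 open 0.596 j6 -0.174
```

View pics/w4.png

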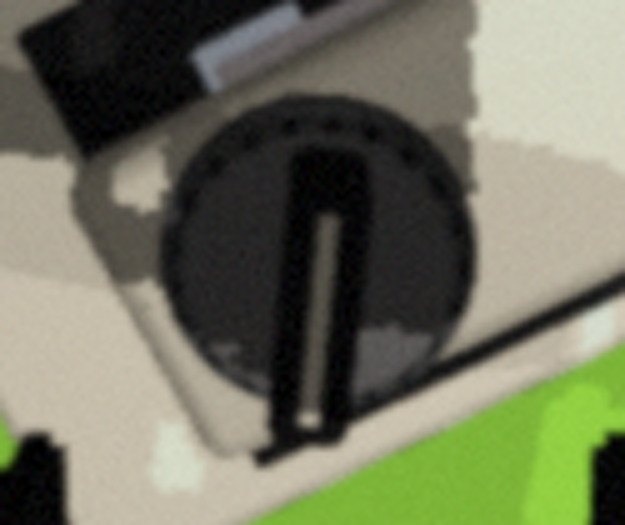

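The bar reads about 78° (line from (327,213) to (309,422)) where 83° was expected, so I'll clear the arm and compare top views to see whether the dial or the microscope accounts for it.

Emit:
{"name": "arm_command", "arguments": {"targets": [[4,0,-0.5,0,0,0],[4.5,0,-0.5,0,0,0],[4.5,0,0,0,0,0],[4.5,0,0,0,0,0],[4.5,0,0,0,0,0]]}}

```text
time: 21.6
tool_pos: [0.5626, 0.1275, 0.2637]
tool_rot: [-2.348, -2.086, 0.002]
contact_force: [0.9, -0.1, -0.3]
opening: 0.598
```

Emit:
{"name": "arm_command", "arguments": {"targets": [[4.5,0,0,0,0,0],[4.5,0,0,0,0,0],[4,0,0,0,0,0],[0,0,0,0,0,0],[0,0,0,0,0,0]]}}

```text
time: 22.1
tool_pos: [0.5778, 0.2553, 0.2633]
tool_rot: [-2.347, -2.088, 0.003]
contact_force: [0.7, 0.1, -0.0]
opening: 0.601
```

Run:
```python
from h import *
a=np.mean([snapshot('top') for _ in range(4)],0)[:,:,::-1].astype(np.uint8)
cv2.imwrite('pics/top2.png',a); o=cv2.imread('pics/top0.png')
t=lambda i:cv2.resize(i[145:235,240:340],(400,360),interpolation=2)
cv2.imwrite('pics/cmp2.png',np.hstack([t(o),t(a)]))
for i in(o,a): # white/grey (not green) base: largest blob -> rect
    hsv=cv2.cvtColor(i,cv2.COLOR_BGR2HSV); m=((hsv[:,:,1]<90)).astype(np.uint8)
    m[:145]=0;m[235:]=0;m[:,:255]=0;m[:,324:]=0
    n,l,st,c=cv2.connectedComponentsWithStats(m); k=1+st[1:,4].argmax()
    cn=max(cv2.findContours((l==k).astype(np.uint8),0,1)[0],key=cv2.contourArea)
    r=cv2.minAreaRect(cn); print(st[k],c[k],r)
# rigid registration of base region
from_=o[145:235,250:325]
g=lambda i:cv2.cvtColor(i,cv2.COLOR_BGR2GRAY).astype(np.float32)[145:235,255:325]
W=np.eye(2,3,dtype=np.float32)
mask=np.full((90,70),255,np.uint8); cv2.circle(mask,(37,45),13,0,-1)
cc,W=cv2.findTransformECC(g(o),g(a),W,cv2.MOTION_EUCLIDEAN,(3,200,1e-6),mask,3)
print(cc,W,np.degrees(np.arctan2(W[1,0],W[0,0])), W@np.array([37,45,1])-[37,45])
```

```text
[ 256  152   65   78 2954] [288.22410291 190.08835477] ((287.5849914550781, 189.0694122314453), (69.39985656738281, 46.81856155395508), 70.20112609863281)
[ 256  152   65   78 2974] [288.26798924 190.16341627] ((287.6606140136719, 189.04977416992188), (69.41983032226562, 46.81801986694336), 70.34617614746094)
0.9996352344221913 [[ 1.0000000e+00 -1.5292648e-04 -3.2224641e-03]
 [ 1.5292648e-04  1.0000000e+00 -1.5075653e-02]] 0.008762042 [-0.01010416 -0.00941737]
```

View pics/cmp2.png

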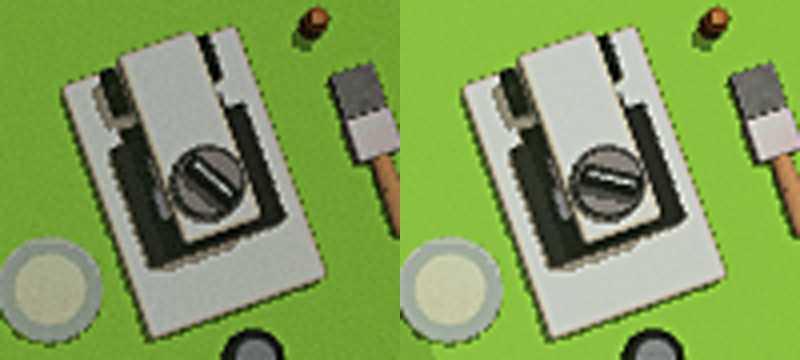

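The microscope has not moved (registration: 0.01 px, 0.01°). In the top view the bar's line went from roughly 46° to 11° in the image, which suggests two clicks from the start. A moment-based measurement should settle it against the wrist reading.

Run:
```python
from h import *
def ang(pts): # PCA direction
    p=pts-pts.mean(0); return np.degrees(np.arctan2(*np.linalg.svd(p,full_matrices=False)[2][0][::-1]))%180
for n in('top0','top2'):
    i=cv2.imread(f'pics/{n}.png'); g=cv2.resize(i,None,fx=8,fy=8,interpolation=cv2.INTER_CUBIC).max(2)
    c=np.array([291.7,190.3])*8+3.5; yy,xx=np.mgrid[:g.shape[0],:g.shape[1]]; d=np.hypot(xx-c[0],yy-c[1])
    out=[]
    for th in (40,50,60):
        m=((g<th)&(d<56)).astype(np.uint8); k,l,st,ce=cv2.connectedComponentsWithStats(m); j=1+st[1:,4].argmax()
        q=np.argwhere(l==j)[:,::-1]; out.append(('dark',th,st[j,4],ang(q).round(1)))
    for th in (140,160,180):
        m=((g>th)&(d<48)).astype(np.uint8); k,l,st,ce=cv2.connectedComponentsWithStats(m)
        if k>1:
            j=1+st[1:,4].argmax(); q=np.argwhere(l==j)[:,::-1]
            w=np.array([cast('top',((x-3.5)/8,(y-3.5)/8),.166)[:2] for x,y in q[::7]])
            out.append(('line',th,st[j,4],ang(q).round(1),'world',ang(w).round(1)))
    print(n,*out,sep='\n ')
def wl(P,pts):
    a,b=[cast('wrist',(190+(x-2)/5,140+(y-2)/5),.166,P) for x,y in pts]; return np.degrees(np.arctan2(*(a-b)[1::-1]))
z=np.load('w4.npz'); print('wrist now',wl((z['p'],z['r']),[(327,213),(309,422)]),wl((z['p'],z['r']),[(331,155),(308,435)]))
```

```text
top0
 ('dark', 40, np.int32(2995), np.float64(39.6))
 ('dark', 50, np.int32(3514), np.float64(39.9))
 ('dark', 60, np.int32(4488), np.float64(40.1))
 ('line', 140, np.int32(278), np.float64(41.2), 'world', np.float64(50.4))
 ('line', 160, np.int32(111), np.float64(42.7), 'world', np.float64(48.2))
 ('line', 180, np.int32(60), np.float64(43.3), 'world', np.float64(45.2))
top2
 ('dark', 40, np.int32(1871), np.float64(19.0))
 ('dark', 50, np.int32(2251), np.float64(19.8))
 ('dark', 60, np.int32(3248), np.float64(14.9))
 ('line', 140, np.int32(543), np.float64(12.0), 'world', np.float64(78.7))
 ('line', 160, np.int32(387), np.float64(12.2), 'world', np.float64(77.7))
 ('line', 180, np.int32(123), np.float64(4.1), 'world', np.float64(85.7))
wrist now 78.45575710623993 78.66942338242181
```

```bash
python3 s.py; python3 -c "
from station import robot
print(robot.finish_job())"
```

```text
22.3 pos [0.5784 0.2537 0.2645] ang 83.15 Ftool [ 0.02  0.22 -0.16] Ttool [ 0.042 -0.099 -0.002] tau6 -0.007 open 0.603 j6 0.428
the job is handed in; nothing more can be done
None
```

I turned the dial clockwise to its stop, turned it back four clicks, let go, moved the arm clear, and handed the job in at about 22 s. No verdict was reported.

- **Stop:** the torque climbed steadily to about 0.64 N m, compared with at most about 0.27 between clicks. Extrapolating, contact came at a bar angle of about 9.5°, and I backed off before the 0.7 N m limit.
- **Four clicks:** after release the bar rests at about 78.5°, and the wrist and top views agree on this. That is about 69° from the stop, or 4.0 clicks of 17.2°.
- **Microscope:** comparing the top views before and after shows it unmoved (0.01 px, 0.01°). The sideways force on the tool peaked at about 7.6 N for a moment, above the roughly 5 N said to slide it. The things visible around it in the top view look unmoved.

**What disagreed:** I first took the starting angle (48.7°) as lying exactly on a click, which put click four at 83°. I released there and the spring pulled the dial back to 78.5°. The torques measured on the way match clicks counted from the stop instead, with click four at about 78.5°. That leaves the start about a quarter click off a detent, which I can't explain. I did not check the lens height directly, because its 1.8 mm lift is too small to see in the pictures.

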